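# Wedge the crate stand's hanging leg

### The arm

A 7-joint arm with a two-finger parallel gripper is mounted at the origin on the work surface. World frame = base frame: x ahead of the robot, y to its left, z up, the work surface at z = 0. Lengths are in m, angles in rad, forces in N, time in s.
With the tool pointing down it reaches from about 0.4 to 0.875 m from the base axis. Payload 19.3 kg.
Tool frame: the origin (TCP) lies at the very end of the fingers, on their centre line; the grasp point (between the pads) lies 19 mm behind it; z points along the fingers, y is the line along which they close (so a half turn about z gives the same grasp; the last joint's range is limited). The gripper opens to 85 mm and grips with 20 to 120 N. Pads are 22 mm wide; open, the fingers measure 114 mm over their backs; the gripper's body (76 mm by 85 mm) begins 54 mm behind the grasp point. The pads swing forward as they close: fully open they stand 13 mm farther back than shut.
Start: joints at [-1.277, 0.521, -0.036, 1.599, 0.021, 1.021, -0.113], TCP at [0.222, 0.584, 0.231] pointing down, gripper open.
Joint ranges: [-2.91, 2.91], [-0.3, 2.13], [-1.5, 1.42], [0.17, 2.43], [-1.26, 4.41], [0.16, 1.93], [-2.52, 2.52]. Speed limits (rad/s): [1.89, 1.89, 2.39, 2.39, 3.01, 3.01, 3.01].

### API

Orientations are given as [roll, pitch, yaw] about the fixed x, y, z axes, in that order (R = Rz(yaw) Ry(pitch) Rx(roll)).
In Python, from workcell import bot gives the robot as it stands.
- The arm moves only by the tool carry_out, never from a script. Its argument "rows" is a list that holds one entry, the list of rows, each a list of 4 numbers: the shift along the tool's x, y, z in m, then the turn about the tool's z in degrees. In form: [[[x, y, z, twist], ...]]. A call has 1 to 12 rows; each row is the pose to reach, as a shift and turn from the pose commanded when the call began, along the tool's axes at that moment; what a row does not reach only later rows make up. A row lasts 1/12 s, in which the tool goes at most 41.7 mm and 7.16 degrees, less where a joint would pass 70% of its speed; a pose out of reach is approached as far as the arm can. A call with a gripper value outside its range is refused whole. "grip" is the finger opening in m, from 0 to 0.0854, set as the call begins (left out, the last holds). The fingers move at their own pace and stop on an object; "grip_force" is the grip in N (left out, the last holds). Time passes only in rows, so rows that repeat a pose let the fingers close. It gives the time, the measured TCP pose, the force, the opening and the grip force at its end, in the units of the state.
- bot.observe(): the state, without advancing time (a new reading comes with each control period).
- bot.grab_frame(name): name is "scene" or "top" or "wrist"; returns a dict with "pixels" (384x512x3 uint8, red, green, blue), "K" (3x3 intrinsics, pixels), "pose" (4x4, takes a point from camera to world coordinates). Camera axes: x right, y down, z forward; pixel columns grow to the right and rows downward; lengths in m; the calibration is good to about 2 mm. The wrist camera is an equidistant fisheye: a pixel r from the principal point sees the ray r / f radians off the axis. A picture is of the moment at which its call begins. There is no depth.
- bot.job_done(): hands the job in; it is judged then, once.
Trained networks look in a picture, given as the dict that the camera call returned (one of the last four; its "shot" number tells which), for a name from the list of things; names that differ only in an ending like _2 or _b are one class to them, and where a whole thing is asked for, a point or a joint stands for the part that bears it (a point fixed in the world has none). Each returns a list of dicts, best first, with "conf" (0 to 1); they miss things now and then, are a little off and sometimes report something else, mostly with a low value. They report only what shows in the picture. A call takes as long as a camera call. They do not tell look-alikes from the thing itself.
- bot.look_for(picture, label): "position" ([column, row] in pixels, amid what is visible of it).
- bot.regions_of(picture, label): "region" (384x512 bool, what is visible of it) and "position" ([column, row] in pixels, amid what is visible of it).
- bot.spot_point(picture, label): "position" ([column, row] in pixels: a listed point, or the origin of a listed thing).
The state is a dict: "clock": time; "qpos": joint angles; "qd": joint speeds; "joint_efforts": joint torques, N m; "position": TCP position; "tool_rot": TCP orientation; "force": force on the tool from outside, world axes, zero at the start; "moment": the same for the moment, N m; "grip_width": finger opening in m; "finger_force": force on a finger pad.
Only numpy, scipy, OpenCV 4.12 (cv2) and the standard library are available. Lean on these libraries where they do the work, as an engineer would, in place of code of your own. Each camera call takes 0.05 s, during which the arm holds its last target. There are 200 camera calls.

### The job

The bread-crate stand rocks because one of its three front legs (on the robot's side) hangs a few millimetres clear of the table. Take the levelling wedge, feel with its thin end under the front legs to find the one it goes under (it jams at the others), push it in there by hand force until it sits tight, and let go, leaving it lying flat with that leg bearing on it. Leave the tins and the other goods where they stand.

Things in the scene. Friction and masses are not known exactly. Their poses are not given: they have to be found in the camera images.
- table: the grey work table, fixed; its top is at z = 0
- stand: fixed heavy stand of grey steel tube with a plywood top (93 mm up), carrying two grey and blue crates of bread (top at 213 mm). 356 mm deep, 456 mm wide; three front and three rear legs, rear ones 320 mm behind, standing just outside the frame. Origin: table level, under the centre of the middle front leg; x points to the rear (away from the robot), y left, z up. Nothing of it reaches over 18 mm before the front leg centres
- leg_left (a point): point at table level under the centre of the left (+y) front leg, 210 mm from the middle one. Its end is a black rubber cap 36 x 36 mm, front face 18 mm before this point (-x of the stand). One of the three front legs, another each time, ends 4 to 6.5 mm above the table; all other legs stand firmly on it
- leg_middle (a point): the same point under the middle front leg, same cap. Below the frame rail (55 mm up) the space between the legs is open, but for the two tins
- leg_right (a point): the same point under the right (-y) front leg, same cap, 210 mm from the middle one
- wedge: loose grey plastic levelling wedge, about 90 g, 180 mm long, 40 mm wide, flat on the table, sloping side up. Origin: centre of its underside; x points to the thin end, z up. Blade from x = -30 to +90 mm, top sloping evenly from 9 mm down to 2 mm at the tip; behind it, x = -90 to -30 mm, the grip
- wedge_tip (a point): middle of the wedge's thin edge, on its underside. Under the hanging leg it goes in 34 to 77 mm past the cap's front face before it binds; under the others it does not go in at all. The slope is slight: it stays wedged when let go
- wedge_grip (a point): centre of the wedge's ribbed grip block (56 mm long, 30 mm wide, on a 9 mm high base 60 x 40 mm, top at 28 mm), 60 mm behind the wedge's origin, 18 mm above its underside; take it across its width from above
- tin_a: bystander: low steel tin, 68 mm wide, 55 mm high, standing between the right and middle front legs; origin at its underside
- tin_b: bystander: the same, between the middle and left front legs
- noodle_cup: bystander: white paper cup with lid, 98 mm wide, 104 mm high, at the left; origin at its underside
- biscuit_box: bystander: cardboard box 60 x 150 mm, 90 mm high, at the left rear; origin at its underside
- tea_bottle: bystander: green bottle, 66 mm wide, 205 mm high, at the right; origin at its underside
- jam_jar: bystander: amber jar, 72 mm wide, 95 mm high, at the right; origin at its underside
- tape_roll: bystander: roll of brown tape lying flat, 90 mm wide, 24 mm high, near the robot at the right; origin at its underside
Things that resemble listed ones, but are neither listed nor needed, are in the scene too. There is more than one size of the wedge; the one meant has the size given above.

How it is judged:
At the end, for the whole second after the job is handed in: The wedge lies flat on the table (within 3.4 degrees, raised less than 4 mm) and at rest, with the centre of a front leg over its blade (within 20 mm of its middle line and 8 to 90 mm behind its thin edge), pinched tight: it presses on the table with more than 3 N, its own weight being about 1 N (((x of leg_left in the frame of wedge between 0 and 0.082 m and y of leg_left in the frame of wedge between -0.02 and 0.02 m) or (x of leg_middle in the frame of wedge between 0 and 0.082 m and y of leg_middle in the frame of wedge between -0.02 and 0.02 m) or (x of leg_right in the frame of wedge between 0 and 0.082 m and y of leg_right in the frame of wedge between -0.02 and 0.02 m)) and angle between wedge's own z axis and vertical below 0.06 rad and height (world z) of wedge below 0.004 m and contact force between wedge and table above 3 N and linear speed of wedge below 0.01 m/s); the robot touches nothing.
It fails at once if a tin between the legs is shifted by more than 20 mm or tipped (distance of any of tin_a, tin_b from where it was at the start of the episode above 0.02 m or angle between any of tin_a, tin_b's own z axis and vertical above 0.4 rad).
It fails at once if one of the other goods is shifted by more than 20 mm or knocked over (distance of any of noodle_cup, biscuit_box, tea_bottle, jam_jar, tape_roll from where it was at the start of the episode above 0.02 m or angle between tea_bottle's own z axis and vertical above 0.3 rad).
It also fails if it takes over 72 s, if anything falls off the work surface, if the arm or the gripper's body presses on something with over 40 N, if the wrist force passes 120 N, or if a joint passes its speed limit or range.

## Working session

There is one attempt and no reset: what is moved stays moved. The work goes in short steps, Python scripts to look and compute and a tool call to move; the robot and the scene stay as the last step left them, time stands still between calls to the robot, and variables do not carry over. Pictures are saved under pics/ and viewed, at most 10 in all, crops included, and the job is handed in when it is done.

Besides the shell and the picture viewer there is one more tool, called after "Emit:" as name(argument=value, ...) on one line, values as JSON. carry_out: Moves the arm, as the interface text tells. Its arguments: {"type":"object","properties":{"rows":{"type":"array","items":{"type":"array","items":{"type":"array","items":{"type":"number"}}}},"grip":{"type":"number"},"grip_force":{"type":"number"}},"required":["rows"]}

```bash
ls; mkdir -p pics; cat > h.py <<'E'
import numpy as np, cv2
from workcell import bot
def px2w(f,px,z,fish=False):
    K=np.array(f["K"]);T=np.array(f["pose"]);u=(px[0]-K[0,2])/K[0,0];v=(px[1]-K[1,2])/K[1,1]
    if fish:
        r=np.hypot(u,v);d=np.array([u/r*np.sin(r),v/r*np.sin(r),np.cos(r)]) if r>1e-9 else np.array([0,0,1.])
    else: d=np.array([u,v,1.])
    d=T[:3,:3]@d;o=T[:3,3];return o+d*(z-o[2])/d[2]
def save(f,n): cv2.imwrite(f"pics/{n}.png",cv2.cvtColor(np.array(f["pixels"]),cv2.COLOR_RGB2BGR))
E
python3 - <<'E'
from h import *
np.set_printoptions(precision=4,suppress=True)
s=bot.observe();print({k:np.round(v,3) for k,v in s.items()})
fs={}
for n in("top","scene"):
    f=bot.grab_frame(n);fs[n]=f;save(f,n+"0")
    print(n,np.array(f["pose"])[:3,3])
    for l,z in (("leg_left",0),("leg_middle",0),("leg_right",0),("wedge",0),("wedge_tip",0),("wedge_grip",.018),("tin_a",0),("tape_roll",0),("noodle_cup",0),("jam_jar",0),("tea_bottle",0)):
        for d in bot.spot_point(f,l)[:3]: print(l,round(d["conf"],2),np.round(d["position"],0),px2w(f,d["position"],z)[:2])
im=np.vstack([fs["top"]["pixels"],fs["scene"]["pixels"]])
E
```

```text
pics
{'clock': np.float64(0.0), 'qpos': array([-1.277,  0.522, -0.036,  1.6  ,  0.021,  1.021, -0.113]), 'qd': array([-0.001, -0.001,  0.001, -0.001,  0.001, -0.001,  0.   ]), 'joint_efforts': array([ -0.001, -92.71 ,   1.979, -36.994,   0.018,   0.008,  -0.   ]), 'position': array([0.222, 0.584, 0.231]), 'tool_rot': array([-3.14 ,  0.   ,  2.778]), 'force': array([0.222, 0.064, 0.107]), 'moment': array([ 0.018,  0.01 , -0.05 ]), 'finger_force': np.float64(0.0), 'grip_width': np.float64(0.085)}
top [ 0.3915 -0.015   1.42  ]
leg_left 0.72 [112. 180.] [0.5385 0.4272]
wedge 0.71 [288. 196.] [ 0.4862 -0.0941]
wedge 0.68 [226. 243.] [0.3495 0.0883]
wedge 0.65 [192. 181.] [0.5348 0.1902]
wedge_tip 0.91 [257. 190.] [ 0.5055 -0.0042]
wedge_tip 0.72 [212. 179.] [0.539  0.1307]
wedge_tip 0.58 [202. 279.] [0.2471 0.1575]
wedge_grip 0.78 [180. 187.] [0.5156 0.2231]
wedge_grip 0.74 [308. 200.] [ 0.4728 -0.1531]
wedge_grip 0.62 [243. 226.] [0.4008 0.0374]
tin_a 0.68 [287. 120.] [ 0.7173 -0.0965]
tin_a 0.48 [218. 126.] [0.7011 0.1132]
tape_roll 0.81 [355. 246.] [ 0.3395 -0.2888]
noodle_cup 0.73 [11
[... 308 characters left out ...]
0.5521 0.428 ]
wedge 0.78 [257. 225.] [ 0.4898 -0.0966]
wedge 0.77 [203. 182.] [0.343  0.0933]
wedge 0.48 [254. 147.] [0.5388 0.2006]
wedge_tip 0.94 [258. 201.] [ 0.51   -0.0121]
wedge_tip 0.92 [174. 171.] [0.2539 0.1586]
wedge_tip 0.63 [262. 166.] [0.5473 0.1169]
wedge_grip 0.79 [219. 190.] [0.3923 0.0414]
wedge_grip 0.67 [253. 242.] [ 0.4667 -0.1557]
wedge_grip 0.62 [251. 140.] [0.5327 0.2204]
tin_a 0.93 [328. 213.] [ 0.7188 -0.0994]
tin_a 0.66 [306. 158.] [0.702  0.1198]
tape_roll 0.75 [223. 294.] [ 0.3526 -0.2884]
noodle_cup 0.72 [247. 100.] [0.5536 0.4199]
jam_jar 0.74 [281. 349.] [ 0.48   -0.4625]
tea_bottle 0.88 [335. 324.] [ 0.6389 -0.4304]
tea_bottle 0.72 [245. 100.] [0.5477 0.4232]
```

View pics/top0.png

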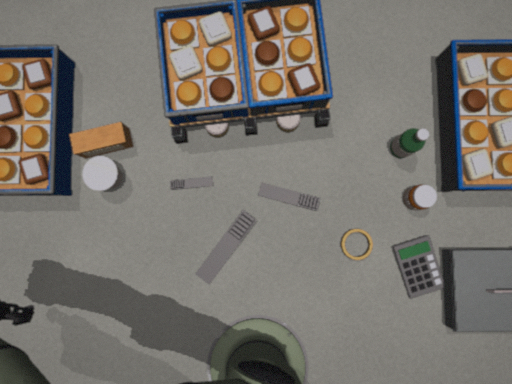

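View pics/scene0.png

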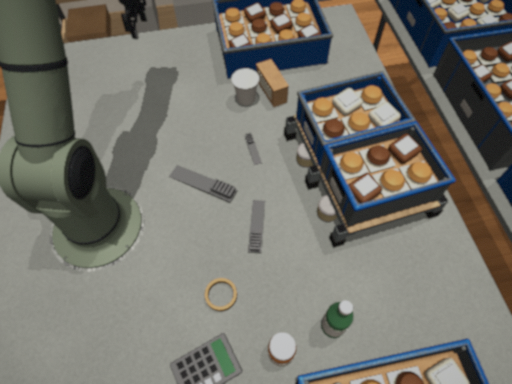

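```bash
cat >> h.py <<'E'
from scipy.spatial.transform import Rotation as Ro
def go(x,y,z,psi=None,at=None):
    s=bot.observe();R=Ro.from_euler('xyz',s["tool_rot"]).as_matrix()
    d=R.T@(np.array([x,y,z])-s["position"]);cur=np.degrees(np.arctan2(R[1,0],R[0,0]))
    tw=0 if psi is None else (cur-psi+180)%360-180
    print("shift",np.round(d,4),"twist",round(tw,1),"| psi",round(cur,2),"pos",np.round(s["position"],4),"t",s["clock"],"F",np.round(s["force"],1))
E
python3 -c "
from h import *
go(.45,.25,.231,117)"
```

```text
shift [-3.316e-01 -2.312e-01  3.000e-04] twist 42.2 | psi 159.15 pos [0.2224 0.5841 0.2313] t 1.2 F [-0.2 -0.2 -1.1]
```

Emit:
carry_out(rows=[[[-0.33, -0.23, 0, 42], [-0.33, -0.23, 0, 42], [-0.33, -0.23, 0, 42], [-0.33, -0.23, 0, 42], [-0.33, -0.23, 0, 42], [-0.33, -0.23, 0, 42], [-0.33, -0.23, 0, 42], [-0.33, -0.23, 0, 42], [-0.33, -0.23, 0, 42], [-0.33, -0.23, 0, 42], [-0.33, -0.23, 0, 42]]], grip=0.06)

```text
clock: 2.12
position: [0.452, 0.2464, 0.2317]
tool_rot: [3.141, 0.002, 2.038]
force: [0.2, -1.1, 0.3]
grip_width: 0.0599
finger_force: 0.0
```

```bash
python3 -c "
from h import *
go(.455,-.15,.2,75.4)"
```

```text
shift [-0.3552 -0.1758  0.0322] twist 41.4 | psi 116.75 pos [0.452  0.2464 0.2317] t 2.1167 F [ 0.2 -1.1  0.3]
```

Emit:
carry_out(rows=[[[-0.355, -0.176, 0.03, 41.4], [-0.355, -0.176, 0.03, 41.4], [-0.355, -0.176, 0.03, 41.4], [-0.355, -0.176, 0.03, 41.4], [-0.355, -0.176, 0.03, 41.4], [-0.355, -0.176, 0.03, 41.4], [-0.355, -0.176, 0.03, 41.4], [-0.355, -0.176, 0.03, 41.4], [-0.355, -0.176, 0.03, 41.4], [-0.355, -0.176, 0.03, 41.4], [-0.355, -0.176, 0.03, 41.4], [-0.355, -0.176, 0.03, 41.4]]])

```text
clock: 3.12
position: [0.4542, -0.1456, 0.2012]
tool_rot: [-3.142, 0.0, 1.32]
force: [0.1, 0.6, -0.0]
grip_width: 0.0597
finger_force: 0.0
```

```bash
python3 - <<'E'
from h import *
np.set_printoptions(precision=4,suppress=True)
f=bot.grab_frame("wrist");save(f,"w1");print(f["K"],f["pose"])
for l,z in (("wedge_tip",0),("wedge_grip",.018),("wedge",0),("leg_left",0),("leg_middle",0),("leg_right",0)):
    for d in bot.spot_point(f,l)[:3]: print(l,round(d["conf"],2),np.round(d["position"],0),px2w(f,d["position"],z,True)[:2])
for d in bot.regions_of(f,"wedge")[:3]:
    m=d["region"];c,_=cv2.findContours(m.astype(np.uint8),0,1);c=max(c,key=cv2.contourArea)[:,0]
    w=np.array([px2w(f,p,.009,True)[:2] for p in c],np.float32);print(d["conf"],cv2.minAreaRect(w))
go(.469,-.153,.02,75.4)
E
```

```text
[[297.3186   0.     255.2642]
 [  0.     297.3186 194.437 ]
 [  0.       0.       1.    ]] [[ 0.9684 -0.2355 -0.082   0.4748]
 [-0.2494 -0.9148 -0.3176 -0.0637]
 [-0.0003  0.328  -0.9447  0.3445]
 [ 0.      0.      0.      1.    ]]
wedge_tip 0.87 [276.  44.] [ 0.5127 -0.0112]
wedge_grip 0.72 [273. 176.] [ 0.4718 -0.1575]
wedge_grip 0.58 [165.  25.] [0.3998 0.0427]
wedge 0.79 [269. 124.] [ 0.4815 -0.1003]
leg_middle 0.56 [206. 284.] [ 0.3429 -0.2941]
0.8 ((0.3448900878429413, 0.08711432665586472), (0.054458439350128174, 0.23087868094444275), 52.5262565612793)
0.71 ((0.48605287075042725, -0.1002262532711029), (0.18218404054641724, 0.04053276777267456), 74.90070343017578)
shift [-0.0053  0.0163  0.1814] twist 0.4 | psi 75.82 pos [ 0.4545 -0.1439  0.2014] t 3.5167 F [-0.6 -0.2 -0.5]
```

View pics/w1.png

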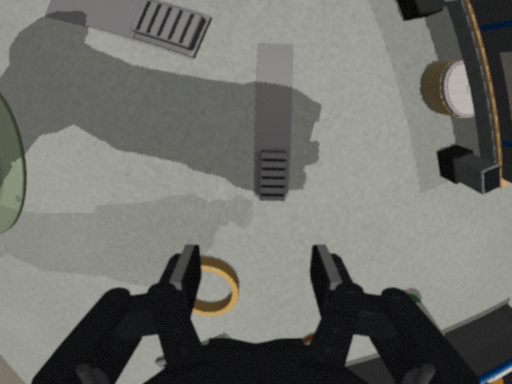

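```bash
python3 -c "
from h import *
go(.4704,-.158,.012,74.9)"
```

```text
shift [-0.0098  0.0188  0.1894] twist 0.9 | psi 75.82 pos [ 0.4545 -0.1439  0.2014] t 3.5167 F [-0.6 -0.2 -0.5]
```

Emit:
carry_out(rows=[[[-0.01, 0.019, 0.04, 0.9], [-0.01, 0.019, 0.08, 0.9], [-0.01, 0.019, 0.12, 0.9], [-0.01, 0.019, 0.15, 0.9], [-0.01, 0.019, 0.17, 0.9], [-0.01, 0.019, 0.18, 0.9], [-0.01, 0.019, 0.188, 0.9], [-0.01, 0.019, 0.189, 0.9]]])

```text
clock: 4.18
position: [0.4703, -0.1588, 0.0119]
tool_rot: [-3.141, 0.0, 1.307]
force: [-0.0, 0.4, 0.2]
grip_width: 0.0598
finger_force: 0.0
```

```bash
python3 -c "
from h import *
go(.4704,-.158,.012,74.9)"
```

```text
shift [ 0.0008 -0.0001 -0.0001] twist -0.0 | psi 74.87 pos [ 0.4703 -0.1588  0.0119] t 4.1833 F [-0.   0.4  0.2]
```

Emit:
carry_out(rows=[[[0, 0, 0, 0], [0, 0, 0, 0], [0, 0, 0, 0], [0, 0, 0, 0], [0, 0, 0, 0], [0, 0, 0, 0], [0, 0, -0.02, 0], [0, 0, -0.04, 0], [0, 0, -0.05, 0], [0, 0, -0.05, 0]]], grip=0.015, grip_force=70)

```text
clock: 5.02
position: [0.4717, -0.159, 0.0647]
tool_rot: [3.138, -0.0, 1.307]
force: [0.8, 0.4, -1.8]
grip_width: 0.0281
finger_force: 70.0
```

```bash
python3 - <<'E'
from h import *
np.set_printoptions(precision=4,suppress=True)
print(bot.observe()["grip_width"],bot.observe()["finger_force"])
f=bot.grab_frame("top");save(f,"top1");g=bot.grab_frame("scene");save(g,"scene1")
a=cv2.resize(cv2.cvtColor(f["pixels"][80:150,160:350],cv2.COLOR_RGB2BGR),None,fx=4,fy=4,interpolation=2)
b=cv2.resize(cv2.cvtColor(g["pixels"][100:255,270:360],cv2.COLOR_RGB2BGR),None,fx=3.8,fy=3.8,interpolation=2)
c=np.zeros((600,800,3),np.uint8);
c[:280,:760]=a;cv2.imwrite("pics/legs_top.png",c[:280]);cv2.imwrite("pics/legs_sc.png",b[:600])
for n,h in (("top",f),("scene",g)):
  for q in ("stand","leg_left","leg_middle","leg_right"):
    for d in bot.spot_point(h,q)[:3]: print(n,q,round(d["conf"],2),np.round(d["position"],1),px2w(h,d["position"],0)[:2])
go(.58,0,.06,6)
E
```

```text
0.028070383725569734 70.00581979751587
top stand 0.78 [252.7 127.9] [0.693  0.0075]
scene stand 0.75 [327.8 211.6] [ 0.7178 -0.0948]
scene stand 0.64 [309.4 182.2] [0.6894 0.0223]
scene leg_left 0.51 [219.5 205. ] [ 0.3854 -0.0025]
scene leg_middle 0.69 [245.5  97. ] [0.5512 0.438 ]
scene leg_middle 0.62 [334.3 322.3] [ 0.6389 -0.4247]
scene leg_middle 0.47 [220.6 291.7] [ 0.3469 -0.2803]
scene leg_right 0.53 [302.8 157.9] [0.6928 0.1213]
shift [0.1821 0.0645 0.0019] twist 68.8 | psi 74.85 pos [ 0.4701 -0.1589  0.062 ] t 5.5167 F [ 0.7  0.1 -1.1]
```

View pics/legs_top.png

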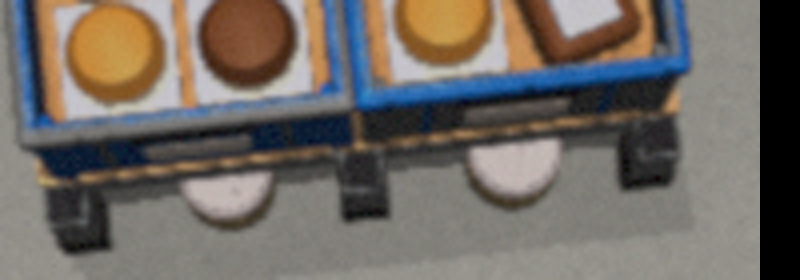

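View pics/legs_sc.png

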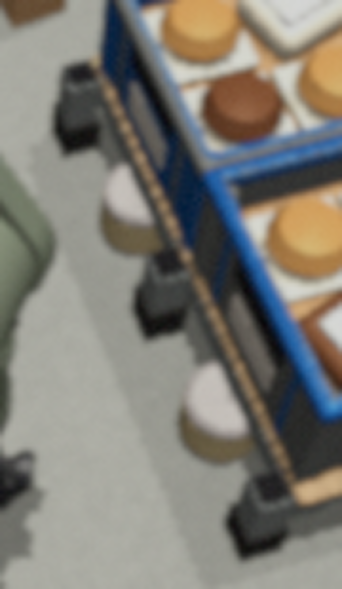

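```bash
python3 - <<'E'
from h import *
np.set_printoptions(precision=4,suppress=True)
f=bot.grab_frame("top");g=bot.grab_frame("scene")
for p in ((181.5,142),(251.5,134.3),(322,126.3)): print(px2w(f,p,.001)[:2])
for p in ((286.3,136.5),(307.6,185),(333,243)): print(px2w(g,p,.001)[:2])
E
```

```text
[0.6521 0.2211]
[0.6734 0.0112]
[ 0.6956 -0.2005]
[0.6587 0.2219]
[0.6806 0.0125]
[ 0.7027 -0.201 ]
```

```bash
python3 - <<'E'
from h import *
go(.510,-.2203,.062,5.9)
E
```

```text
shift [-0.0489  0.0545  0.0001] twist 68.9 | psi 74.85 pos [ 0.4702 -0.1589  0.0621] t 5.6167 F [-0.4  0.3 -0.6]
```

Emit:
carry_out(rows=[[[-0.049, 0.0545, 0, 69], [-0.049, 0.0545, 0, 69], [-0.049, 0.0545, 0, 69], [-0.049, 0.0545, 0, 69], [-0.049, 0.0545, 0, 69], [-0.049, 0.0545, 0, 69], [-0.049, 0.0545, 0, 69], [-0.049, 0.0545, 0, 69], [-0.049, 0.0545, 0, 69], [-0.049, 0.0545, 0, 69], [-0.049, 0.0545, 0, 69], [-0.049, 0.0545, 0, 69]]])

```text
clock: 6.62
position: [0.5101, -0.2203, 0.0621]
tool_rot: [3.141, 0.0, 0.105]
force: [1.3, 0.2, -1.0]
grip_width: 0.0285
finger_force: 70.1
```

```bash
python3 - <<'E'
from h import *
f=bot.grab_frame("wrist");save(f,"w2")
go(.510,-.2203,.012,5.9)
for q in ("leg_left","leg_middle","leg_right","wedge_tip","tin_a"):
    for d in bot.spot_point(f,q)[:3]: print(q,round(d["conf"],2),np.round(d["position"],1),px2w(f,d["position"],0.05 if q=="wedge_tip" else 0,True)[:2])
E
```

```text
shift [-0.0001 -0.      0.0502] twist 0.2 | psi 6.05 pos [ 0.5101 -0.2203  0.0622] t 6.6667 F [ 0.1 -0.3 -0.8]
```

View pics/w2.png

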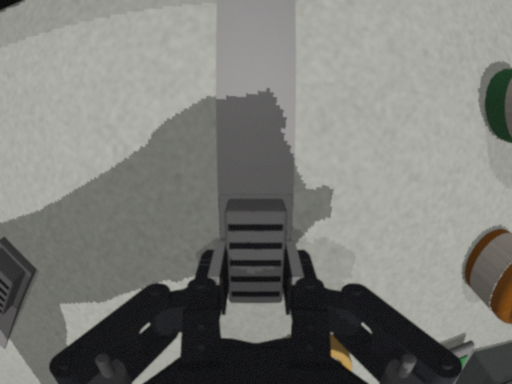

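Emit:
carry_out(rows=[[[0, 0, 0.03, 0], [0, 0, 0.045, 0], [0, 0, 0.05, 0], [0, 0, 0.05, 0], [0.015, 0, 0.05, 0], [0.025, 0, 0.05, 0], [0.028, 0, 0.05, 0], [0.03, 0, 0.05, 0], [0.032, 0, 0.05, 0], [0.034, 0, 0.05, 0], [0.036, 0, 0.05, 0], [0.038, 0, 0.05, 0]]])

```text
clock: 7.92
position: [0.5429, -0.2176, 0.0127]
tool_rot: [-3.14, 0.008, 0.101]
force: [-48.9, 2.1, 45.9]
grip_width: 0.0279
finger_force: 78.3
```

Emit:
carry_out(rows=[[[0.002, 0, 0, 0], [0.004, 0, 0, 0], [0.006, 0, 0, 0], [0.006, 0, 0, 0]]])

```text
clock: 8.25
position: [0.5431, -0.2177, 0.0127]
tool_rot: [-3.137, 0.016, 0.098]
force: [-74.3, 5.0, 69.9]
grip_width: 0.0285
finger_force: 81.0
```

Emit:
carry_out(rows=[[[-0.02, 0, 0, 0], [-0.04, 0, 0, 0], [-0.044, 0, -0.02, 0], [-0.044, 0, -0.03, 0], [-0.044, 0, -0.03, 0]]])

```text
clock: 8.67
position: [0.5118, -0.2208, 0.0443]
tool_rot: [3.14, -0.003, 0.103]
force: [0.9, 0.4, -2.2]
grip_width: 0.0281
finger_force: 72.5
```

```bash
python3 - <<'E'
from h import *
f=bot.grab_frame("wrist");save(f,"w3")
go(.481,-.0085,.042,5.9)
s=bot.observe();print(s["tool_rot"],s["grip_width"])
for q in ("wedge_grip","wedge_tip"):
    for d in bot.spot_point(f,q)[:1]: print(q,round(d["conf"],2),np.round(d["position"],1))
a=cv2.imread("pics/w2.png",0)[195:305,215:300];b=cv2.imread("pics/w3.png",0)
r=cv2.matchTemplate(b,a,5);print(cv2.minMaxLoc(r))
E
```

```text
shift [-0.0088 -0.2139  0.001 ] twist 0.0 | psi 5.92 pos [ 0.5118 -0.2203  0.0432] t 8.7167 F [ 1.1 -0.1 -0.9]
[ 3.14069628e+00 -2.37790432e-03  1.03341237e-01] 0.028408365048696663
wedge_grip 0.97 [254.6 254.8]
(-0.35913506150245667, 0.9778652787208557, (219, 238), (215, 196))
```

Emit:
carry_out(rows=[[[-0.009, -0.04, 0, 0], [-0.009, -0.08, 0, 0], [-0.009, -0.12, 0, 0], [-0.009, -0.16, 0, 0], [-0.009, -0.19, 0, 0], [-0.009, -0.214, 0, 0], [-0.009, -0.214, 0.015, 0], [-0.009, -0.214, 0.027, 0], [-0.009, -0.214, 0.03, 0], [-0.009, -0.214, 0.03, 0]]])

```text
clock: 9.65
position: [0.4797, -0.0074, 0.0118]
tool_rot: [-3.14, 0.0, 0.104]
force: [0.5, -0.0, -0.3]
grip_width: 0.0283
finger_force: 75.6
```

```bash
python3 - <<'E'
from h import *
go(.481,-.0085,.012,5.9)
E
```

```text
shift [ 0.0012  0.0013 -0.0002] twist 0.0 | psi 5.93 pos [ 0.4797 -0.0074  0.0118] t 9.65 F [ 0.5 -0.  -0.3]
```

Emit:
carry_out(rows=[[[0.015, 0, 0, 0], [0.028, 0, 0, 0], [0.033, 0, 0, 0], [0.036, 0, 0, 0], [0.039, 0, 0, 0], [0.042, 0, 0, 0], [0.045, 0, 0, 0], [0.048, 0, 0, 0], [0.048, 0, 0, 0]]])

```text
clock: 10.4
position: [0.5276, -0.0034, 0.0123]
tool_rot: [3.141, -0.0, 0.102]
force: [0.2, -0.4, -1.0]
grip_width: 0.0283
finger_force: 75.6
```

Emit:
carry_out(rows=[[[0.003, 0, 0, 0], [0.006, 0, 0, 0], [0.009, 0, 0, 0], [0.012, 0, 0, 0], [0.015, 0, 0, 0], [0.018, 0, 0, 0], [0.021, 0, 0, 0], [0.024, 0, 0, 0], [0.024, 0, 0, 0]]])

```text
clock: 11.15
position: [0.5515, -0.001, 0.0123]
tool_rot: [3.142, -0.0, 0.102]
force: [-0.2, 0.8, -1.7]
grip_width: 0.0284
finger_force: 75.6
```

Emit:
carry_out(rows=[[[0.002, 0, 0, 0], [0.004, 0, 0, 0], [0.006, 0, 0, 0], [0.008, 0, 0, 0], [0.01, 0, 0, 0], [0.012, 0, 0, 0], [0.012, 0, 0, 0]]])

```text
clock: 11.73
position: [0.5627, 0.0001, 0.0121]
tool_rot: [-3.141, 0.001, 0.102]
force: [-3.6, -0.1, -2.3]
grip_width: 0.0285
finger_force: 75.4
```

Starting to bind; push on.

Emit:
carry_out(rows=[[[0.002, 0, 0, 0], [0.004, 0, 0, 0], [0.006, 0, 0, 0], [0.008, 0, 0, 0], [0.008, 0, 0, 0]]])

```text
clock: 12.15
position: [0.5663, 0.0004, 0.0116]
tool_rot: [-3.14, 0.009, 0.101]
force: [-30.9, -2.0, 17.0]
grip_width: 0.0282
finger_force: 77.7
```

Emit:
carry_out(rows=[[[0.003, 0, 0, 0], [0.005, 0, 0, 0], [0.007, 0, 0, 0], [0.007, 0, 0, 0], [0.007, 0, 0, 0]]])

```text
clock: 12.57
position: [0.5672, 0.0004, 0.0115]
tool_rot: [-3.137, 0.019, 0.1]
force: [-71.8, -3.1, 56.2]
grip_width: 0.0284
finger_force: 82.7
```

Emit:
carry_out(rows=[[[-0.004, 0, 0, 0], [-0.008, 0, 0, 0], [-0.009, 0, 0, 0], [-0.009, 0, 0, 0]]])

```text
clock: 12.9
position: [0.5671, 0.0006, 0.0118]
tool_rot: [-3.141, 0.003, 0.102]
force: [-10.5, -2.3, -3.8]
grip_width: 0.0285
finger_force: 75.3
```

Emit:
carry_out(rows=[[[0, 0, 0, 0], [0, 0, 0, 0], [0, 0, 0, 0], [0, 0, 0, 0], [0, 0, 0, 0]]], grip=0.06)

```text
clock: 13.32
position: [0.5692, 0.0007, 0.0125]
tool_rot: [3.141, -0.001, 0.102]
force: [-0.6, 0.2, -0.9]
grip_width: 0.0599
finger_force: 0.0
```

Emit:
carry_out(rows=[[[0, 0, -0.01, 0], [0, 0, -0.03, 0], [0, 0, -0.06, 0], [-0.03, 0, -0.09, 0], [-0.06, 0, -0.12, 0], [-0.09, 0, -0.14, 0], [-0.1, 0, -0.15, 0], [-0.1, 0, -0.15, 0]]])

```text
clock: 13.98
position: [0.468, -0.0096, 0.1647]
tool_rot: [-3.139, -0.002, 0.101]
force: [0.8, -0.3, 0.4]
grip_width: 0.0599
finger_force: 0.0
```

```bash
python3 - <<'E'
from h import *
f=bot.grab_frame("wrist");save(f,"w4");t=bot.grab_frame("top")
for d in bot.spot_point(f,"wedge_grip")[:1]: print(d["conf"],px2w(f,d["position"],.018,True))
for d in bot.spot_point(t,"tin_a")[:2]: print(d["conf"],px2w(t,d["position"],0))
go(0,0,0)
E
```

```text
0.69 [0.52472654 0.23117095 0.018     ]
0.84 [ 0.71211261 -0.09943864  0.        ]
0.58 [0.69448652 0.12075743 0.        ]
shift [-0.4666 -0.0574  0.1621] twist 0 | psi 5.88 pos [ 0.47   -0.0092  0.1621] t 14.1833 F [-0.   0.3 -0.5]
```

View pics/w4.png

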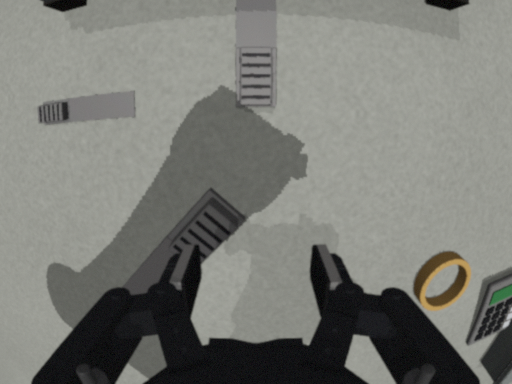

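```bash
python3 - <<'E'
from h import *
f=bot.grab_frame("wrist")
for p,z in (((256.5,77),.028),((237.5,107),.009),((276,107),.009),((62,5),0),((447,5),0)): print(np.round(px2w(f,p,z,True),4))
print(bot.job_done())
E
```

```text
[ 5.707e-01 -1.000e-04  2.800e-02]
[0.5403 0.0155 0.009 ]
[ 0.5442 -0.0222  0.009 ]
[0.6589 0.2376 0.    ]
[ 0.7041 -0.2104  0.    ]
the job is handed in; nothing more can be done
None
```

The wedge jammed at the right leg but slid under the middle one. I pushed it in there until it bound, at roughly 45 mm and about 70 N, then let go and backed the arm clear. The job is handed in at about 14 s; I did not test the left leg, and the hand-in returned no verdict.

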